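# Brake the centrifuge, draw the sample tube and hold it upright

## Task

The spin is over and the lid is off: press the brake lever on the side of the bench centrifuge down until it clicks and stays down by itself, so that the rotor cannot turn. Then draw the sample tube (the one with the wide ribbed screw cap, not the balance tube with the narrow rubber bung) straight out of its slanted sleeve without turning the rotor, bring it upright with the cap on top, and finish while holding it still and upright in the gripper, its bottom at least 15 cm above the worktop. Leave the brake on, the balance tube in its sleeve and the other things on the bench where they are.

Things in the scene. Friction and masses are not known exactly. Their poses are not given: they have to be found in the camera images.
- centrifuge: Small bench centrifuge, fixed: round grey bowl 248 mm across, rim 90 mm high, open on top. Origin at the centre of its underside, on the rotor axis; z up. Control box (124 mm wide, 66 mm high) on its -x side reaches 170 mm from the axis; the brake lever sticks out on its -y side between two steel cheeks (52 mm high) that reach 181 mm from the axis
- brake_lever (a joint): Brake lever, hinge along the centrifuge's x axis, 126 mm from the rotor axis, 26 mm up. 0 = up (off), grows as the pad is pressed, stop at 0.32 rad. A spring lifts it; a ball detent is passed between 0.02 and 0.26 rad (up to about 9 N at the pad) and then holds it at about 0.27; let go earlier it springs up. Held down, a shoe brakes the rotor (about 0.4 N m); else the rotor turns freely
- lever_pad (a point): Middle of the upper face of the lever's black thumb pad, 28 x 26 mm, 211 mm out from the rotor axis on the centrifuge's -y side, about 66 mm above the worktop when up, about 42 mm when held down by the detent and 37 mm at the stop; on its way down it also moves 8 mm farther out
- rotor: Aluminium angle rotor in the bowl; turns about the centrifuge's vertical axis. Origin on it at worktop height, z up. Four sleeves (25 mm outside, 20 mm bore, 60 mm deep, lip 29 mm) at its +x, +y, -x, -y sides slant 40 degrees, tops leaning in to the axis; mouths 60 mm from the axis, 80 mm up. Sample tube in the +x sleeve, balance tube in -x, two empty. Hub nut 40 mm across, 83 mm high
- sample_sleeve (a point): Centre of the mouth of the sleeve that holds the sample tube (fixed to the rotor)
- balance_floor (a point): Point on the inner floor of the -x sleeve of the rotor, where the bottom of the balance tube stands (fixed to the rotor)
- sample_tube: Sample tube: clear, 17 mm across, conical bottom, white ribbed screw cap 22 mm across and 18 mm high; 104 mm long, about 30 g. Origin at the centre of its bottom, z along the tube to the cap; the cap spans z = 86 to 104 mm. Seated it stands 60 mm deep in its sleeve, 44 mm stick out, with about 1.5 mm play all round
- balance_tube: Balance tube in the -x sleeve of the rotor: same clear tube, with a short tapering dark rubber bung (up to 18 mm across, 12 mm high) instead of a cap, 100 mm long. Origin at the centre of its bottom, z along the tube. Stays where it is
- dropper_bottle: Brown dropper bottle, 33 mm across, 76 mm high, bystander. Origin at its underside
- jar: Small brown glass jar, 35 mm across, 56 mm high, bystander. Origin at its underside
- marker_pen: Marker pen, 134 mm long, 15 mm thick, lying on the worktop, bystander. Origin at its underside
Not all that is in view belongs to the job. Leave any purple look-alike of the sample_tube alone.

How it is judged:
By the outcome, as a careful person would: the job done as asked, in the order asked, and still so for the second after the job is handed in, while the arm keeps its last pose, push and grip.
It also fails if it takes over 48 s, if anything falls off the work surface, if the arm or the gripper's body presses on something with over 40 N, if the wrist force passes 120 N, or if a joint passes its speed limit or range.

## Robot

A 6-joint arm with a two-finger parallel gripper is mounted at the origin on a cart in front of the work surface, level with it; the furniture and walls round the work are solid. World frame = base frame: x ahead of the robot, y to its left, z up, the work surface at z = 0. Lengths are in mm, angles in rad, forces in N, time in s.
With the tool pointing down it reaches from about 300 to 825 mm from the base axis. Payload 5.4 kg.
Tool frame: the origin (TCP) lies midway between the tips of the shut fingers; the grasp point (between the pads) lies 19 mm behind it (r.hold_point_z is the z of the grasp point in the tool frame, in mm); z points along the fingers, y is the direction in which the jaws open and shut (so a half turn about z gives the same grasp; the last joint's range is limited). The gripper opens to 92 mm and grips with 3 to 60 N. Pads are 20 mm wide; open, the fingers measure 128 mm over their backs; the gripper's body (75 mm by 189 mm) begins 69 mm behind the grasp point.
Start: joints at [-1.543, 0.158, 1.597, -0, 1.386, -0.21], TCP at [135.427, -558.807, 214.601] pointing down, gripper open.
Joint ranges: [-2.91, 2.91], [-0.94, 2.29], [0.18, 2.7], [-1.29, 4.43], [0.17, 2.64], [-3, 3]. Speed limits (rad/s): [2.57, 2.57, 3.14, 3.14, 3.14, 3.14].

## Interface

Orientations are given as a 3x3 rotation matrix whose columns are the frame's x, y, z axes.
In Python, from plant import r, jaws, snapshot, calibration, workorder gives the robot as it stands. Calls block until the motion is done:
- r.move_ptp(position, orientation): joint-space move of the TCP to a pose.
- r.move_l(position, ori=None, vel=150, until_force=None): straight line of the TCP; ori=None keeps the orientation; vel is the mean speed in mm/s. With until_force (N) it stops when the force on the tool has changed by that much, and returns True; else False.
- r.move_j(angles): joint-space move.
- jaws.open_jaws() and jaws.grab(): open the fingers fully, or close them until they stop; the grip force is fixed at half the most.
- r.sleep(seconds).
- r.inverse_kinematics(position, orientation): joint angles nearest the present ones, or None.
- r.state(): the state.
- snapshot(name): name is "scene" or "top" or "wrist"; returns the picture (480x640x3 uint8, red, green, blue); there is no depth.
- calibration(name): a dict with "mtx" (3x3 intrinsics, pixels), "rvec" (rotation vector, rad) and "tvec" (3), from world to camera coordinates, as OpenCV has them. Camera axes: x right, y down, z forward; pixel columns grow to the right and rows downward; lengths in mm; the calibration is good to about 2 mm. A picture is of the moment at which its call begins: read the wrist's pose just before it. calibration takes no time and is no camera call; for the wrist camera it gives the pose at the moment of the call.
A pose or a line that the arm cannot do raises r.PlanningError and nothing moves.
- workorder.finish_job(): hands the job in, once; it reports no verdict.
The state is a dict: "time_s": time; "qpos": joint angles; "joint_velocities": joint speeds; "joint_efforts": joint torques, N m; "tool_pos": TCP position; "ee_rot": TCP orientation; "contact_force": force on the tool from outside, world axes, zero at the start; "moment": the same for the moment, N m; "opening": finger opening in mm.
Only numpy, scipy, OpenCV 4.12 (cv2) and the standard library are available. Lean on these libraries where they do the work, as an engineer would, in place of code of your own. Each camera call takes 0.05 s, during which the arm holds its last target. There are 200 camera calls.

## Working session

There is one attempt and no reset: what is moved stays moved. The work goes in short steps, each a Python script; the robot and the scene stay as the last script left them, time stands still between calls to the robot, and variables do not carry over. Pictures are saved under pics/ and viewed, about 8 in all and at most 12, crops included, and the job is handed in when it is done.

```bash
ls; mkdir -p pics
python3 - <<'E'
from plant import r,snapshot,calibration
import cv2,numpy as np
for n in("scene","top"):
    im=snapshot(n);cv2.imwrite(f"pics/{n}0.png",im[:,:,::-1]);c=calibration(n)
    R=cv2.Rodrigues(np.array(c["rvec"],float))[0];print(n,c["mtx"],(-R.T@np.ravel(c["tvec"])).round(),R.round(2).tolist())
print(r.state()["time_s"],r.hold_point_z)
E
```

```text
pics
scene [[587.97503684   0.         320.31132599]
 [  0.         587.97503684 237.57581569]
 [  0.           0.           1.        ]] [-161.  710. 1076.] [[-0.83, -0.55, -0.02], [-0.36, 0.57, -0.74], [0.42, -0.61, -0.67]]
top [[441.74761802   0.         324.20661713]
 [  0.         441.74761802 238.88900981]
 [  0.           0.           1.        ]] [ 264. -138.  949.] [[0.01, -1.0, 0.0], [-0.98, -0.01, -0.19], [0.19, -0.0, -0.98]]
0.1 -18.700000000000003
```

View pics/scene0.png

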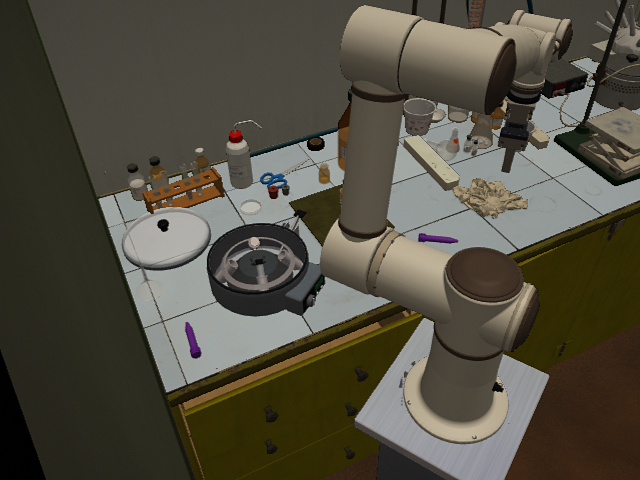

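View pics/top0.png

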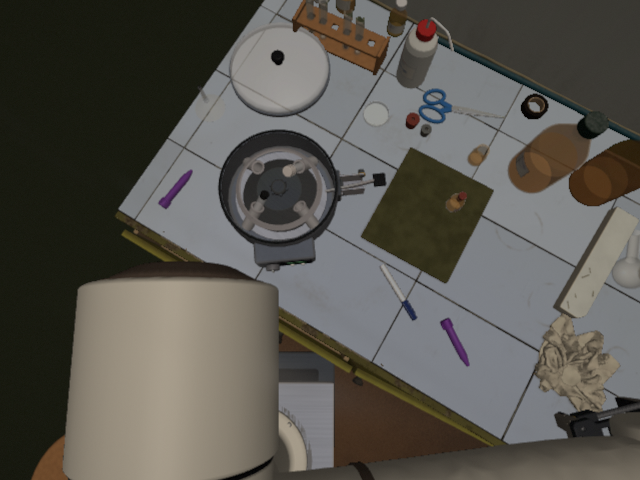

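The scene view shows the centrifuge bowl at about (258,265). In the top view the bowl is at (280,187), the lever pad at (379,180) and the control box at (285,250). A white cap is at about (290,170) and a dark bung at about (264,195). Two purple look-alikes lie on the bench at (176,188) and (455,342). I'll enlarge the bowl to confirm.

Run:
```python
import cv2
a=cv2.imread("pics/top0.png")[115:275,205:405]
cv2.imwrite("pics/topc.png",cv2.convertScaleAbs(cv2.resize(a,(800,640),interpolation=cv2.INTER_CUBIC)[:600],alpha=1.4))
```

```text
(no output)
```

View pics/topc.png

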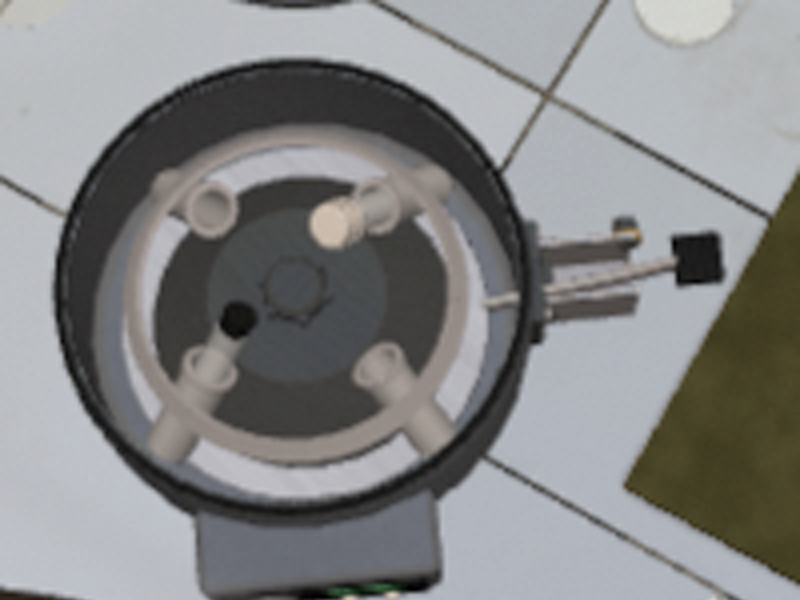

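Two tubes stand in the rotor. One has a wide, light cap at full-image (288,170) and is the sample. The other has a narrow dark bung at (264,195) and is the balance tube. The crop confirms the white cap is wider, so that's the sample. Next I fit the pose from the crop points and check reachability.

```bash
cat > h.py <<'E'
from plant import r,jaws,snapshot,calibration,workorder
import numpy as np,cv2
from scipy.optimize import least_squares
def proj(P,c): return cv2.projectPoints(np.atleast_2d(P).astype(float),np.array(c["rvec"],float),np.array(c["tvec"],float),np.array(c["mtx"],float),None)[0][:,0]
def u(a): return np.array([np.cos(a),np.sin(a)])
S,C=np.sin(np.radians(40)),np.cos(np.radians(40))
def model(p):
    x,y,yaw,ro=p;o=np.array([x,y]);f=lambda rad,a,z:np.r_[o+rad*u(a),z]
    q=np.pi/2
    return np.array([f(0,0,90),f(0,0,83),f(60-44*S,ro,80+44*C),f(60-40*S,ro+2*q,80+40*C),f(60,ro+2*q,80),f(60,ro+q,80),f(60,ro-q,80),f(60,ro,80),f(211,yaw-q,66)])
def frame(p,flip=1):  # grasp orientation: tool z down the tube, y tangential
    a=p[3];t=np.r_[-S*u(a),C];y=flip*np.r_[-np.sin(a),np.cos(a),0];z=-t
    return np.c_[np.cross(y,z),y,z],t
E
python3 - <<'E'
from h import *
px=np.array([[295,288],[295,288],[332,222],[238,321],[210,370],[212,208],[380,366],[379,207],[698,258]])/4+[205,115]-.375
c=calibration("top")
s=least_squares(lambda p:(proj(model(p),c)-px).ravel(),[530,-50,0,-.8]);p=s.x
print(p.round(3));print((s.fun.reshape(-1,2)).round(1).tolist());np.save("p.npy",p)
M=model(p);print(M[[7,2,8]].round(1).tolist())
for fl in(1,-1):
    R,t=frame(p,fl);m=M[7]
    for d in(16,80,120,200,260): print(fl,d,None if (q:=r.inverse_kinematics(m+t*d,R)) is None else np.round(q,2))
for k in range(4):
    a=p[2]+k*np.pi/2;z=np.array([0,0,-1]);y=np.r_[u(a),0];R=np.c_[np.cross(y,z),y,z]
    q=r.inverse_kinematics(M[8]+[0,0,40],R);print(k,None if q is None else np.round(q,2))
E
```

```text
[ 5.43621e+02 -4.39280e+01  1.10000e-01 -7.58000e-01]
[[-0.5, -1.3], [-0.2, -0.2], [0.3, 0.5], [0.4, -0.8], [0.4, 0.1], [0.2, 1.0], [-0.4, 0.3], [-0.6, 0.5], [0.3, -0.0]]
[[587.2, -85.2, 80.0], [566.7, -65.7, 113.7], [566.8, -253.7, 66.0]]
1 16 [-0.13  0.07  2.13 -0.88  0.51 -0.26]
1 80 [-0.07 -0.1   2.18 -0.76  0.63 -0.35]
1 120 [-0.03 -0.2   2.19 -0.71  0.72 -0.39]
1 200 [ 0.07 -0.36  2.19 -0.65  0.91 -0.44]
1 260 [ 0.16 -0.45  2.16 -0.63  1.06 -0.44]
-1 16 [-0.13  0.07  2.13 -0.88  0.51  2.89]
-1 80 [-0.07 -0.1   2.18 -0.76  0.63  2.79]
-1 120 [-0.03 -0.2   2.19 -0.71  0.72  2.75]
-1 200 [ 0.07 -0.36  2.19 -0.65  0.91  2.7 ]
-1 260 [ 0.16 -0.45  2.16 -0.63  1.06  2.7 ]
0 [-0.62  0.37  1.56 -0.    1.21 -0.72]
1 [-0.62  0.37  1.56 -0.    1.21 -2.3 ]
2 [-0.62  0.37  1.56 -0.    1.21  2.42]
3 [-0.62  0.37  1.56 -0.    1.21  0.85]
```

Run:
```python
from h import *
p=np.load("p.npy");P=model(p)[8]
a=p[2];z=np.array([0,0,-1.]);y=np.r_[u(a),0];R=np.c_[np.cross(y,z),y,z]
r.move_ptp(P+[0,0,190],R)
jaws.grab()
c=calibration("wrist");im=snapshot("wrist")[:,:,::-1].copy();print(proj(model(p),c).round().tolist(),r.state()["time_s"],r.state()["opening"])
cv2.imwrite("pics/w1raw.png",im);
for q in proj(model(p),c): cv2.drawMarker(im,tuple(int(v) for v in np.clip(q,-9999,9999)),(0,0,255),0,12)
cv2.imwrite("pics/w1.png",im)
```

```text
[[315.0, -43.0], [315.0, -38.0], [344.0, -20.0], [284.0, -100.0], [265.0, -105.0], [374.0, -94.0], [260.0, 18.0], [362.0, 27.0], [316.0, 219.0]] 3.4167 0.40902638966962335
```

View pics/w1.png

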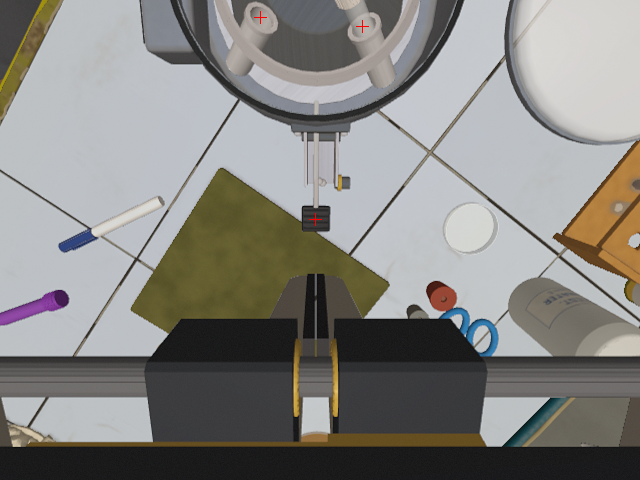

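The predicted pad position lands on the black pad at (316,219), so I'm pressing now.

Run:
```python
from h import *
p=np.load("p.npy");P=model(p)[8];out=np.r_[u(p[2]-np.pi/2),0]
st=lambda:(r.state()["tool_pos"].round(1).tolist() if hasattr(r.state()["tool_pos"],'round') else r.state()["tool_pos"],np.round(r.state()["contact_force"],1).tolist(),round(r.state()["time_s"],2))
r.move_l(P+[0,0,8],vel=120);print(st())
hit=r.move_l(P+8*out+[0,0,-33],vel=30,until_force=20);print(hit,st())
r.sleep(.2);print(st())
r.move_l(P+8*out+[0,0,60],vel=100)
r.move_l(P+[0,0,190],vel=200)
im=snapshot("wrist")[:,:,::-1]
cv2.imwrite("pics/w2.png",cv2.resize(im[90:270,220:420],(600,540)));print(st())
c=calibration("wrist");print((proj([P,P+8*out-[0,0,24]],c)-[220,90])*3)
```

```text
([567.3, -254.0, 74.9], [-0.0, -0.7, 0.2], 5.08)
True ([567.8, -260.4, 39.2], [-4.2, 2.8, 11.9], 6.24)
([567.8, -260.4, 39.3], [-4.0, 2.1, 12.2], 6.44)
([565.9, -253.1, 253.7], [-0.3, 0.2, -0.3], 8.32)
[[291.08813012 392.71015772]
 [291.01270811 402.54881104]]
```

View pics/w2.png

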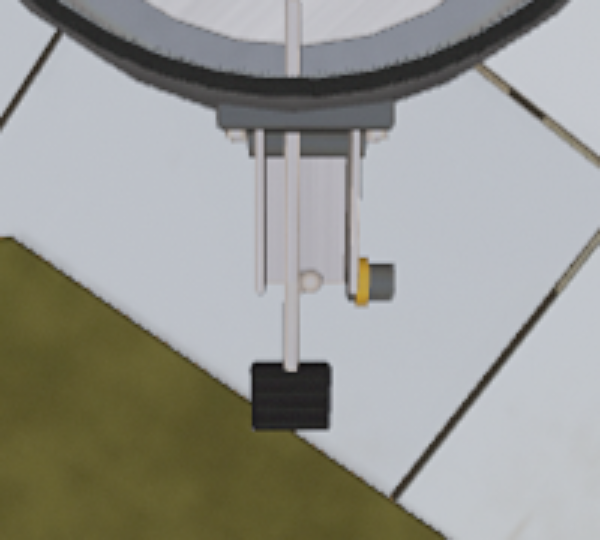

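Run:
```python
from h import *
a=cv2.resize(cv2.imread("pics/w1raw.png")[90:270,220:420],(600,540));b=cv2.imread("pics/w2.png")
for i in(a,b):
    m=(i[320:470,200:400].max(2)<45).astype(np.uint8);n,l,s,ce=cv2.connectedComponentsWithStats(m);k=1+s[1:,4].argmax();print(s[k],ce[k])
p=np.load("p.npy");P=model(p)[8];out=np.r_[u(p[2]-np.pi/2),0];ax=np.r_[u(p[2]),0];c=calibration("wrist")
for Q in(P,P+8*out-[0,0,24]): print((proj([Q-14*ax,Q+14*ax,Q-13*out,Q+13*out],c)*3-[860,590]).round(0).tolist())
```

```text
[ 46  29  32  71 240] [53.19166667 52.85833333]
[  52   44   77   66 4627] [89.66241625 76.25610547]
[[48.0, 73.0], [134.0, 73.0], [91.0, 33.0], [91.0, 112.0]]
[[51.0, 83.0], [131.0, 83.0], [91.0, 45.0], [91.0, 119.0]]
```

The pad blob is 77 px wide, against 86 px expected if up and 80 px if down, so the lever is latched. The press reached z = 39 mm. Now I approach the tube.

Run:
```python
from h import *
p=np.load("p.npy");s=r.state();c=calibration("wrist");Rc=cv2.Rodrigues(np.array(c["rvec"],float))[0]
print("cam in tool",(np.array(s["ee_rot"]).T@(-Rc.T@np.ravel(c["tvec"])-s["tool_pos"])).round(),(np.array(s["ee_rot"]).T@Rc.T[:,2]).round(2))
m=model(p)[7]
for fl in(1,-1):
    R,t=frame(p,fl);y=R[:,1];z=np.array([0,0,-1.]);V=np.c_[np.cross(y,z),y,z]
    for h in(260,320):
        for off in ((0,0),(-60,0),(-60,60)): 
            q=r.inverse_kinematics(np.r_[m[:2]+off,h],V);print(fl,h,off,None if q is None else np.round(q,2))
```

```text
cam in tool [  68.   -0. -170.] [-0.24 -0.    0.97]
1 260 (0, 0) [-0.35  0.18  1.48 -0.    1.48 -1.16]
1 260 (-60, 0) [-0.39  0.02  1.65 -0.    1.47 -1.2 ]
1 260 (-60, 60) [-0.28  0.01  1.67 -0.    1.47 -1.09]
1 320 (0, 0) [-0.35  0.16  1.39 -0.    1.59 -1.16]
1 320 (-60, 0) [-0.39  0.    1.56 -0.    1.58 -1.2 ]
1 320 (-60, 60) [-0.28 -0.01  1.57 -0.    1.58 -1.09]
-1 260 (0, 0) [-0.35  0.18  1.48 -0.    1.48  1.98]
-1 260 (-60, 0) [-0.39  0.02  1.65 -0.    1.47  1.94]
-1 260 (-60, 60) [-0.28  0.01  1.67 -0.    1.47  2.05]
-1 320 (0, 0) [-0.35  0.16  1.39 -0.    1.59  1.98]
-1 320 (-60, 0) [-0.39  0.    1.56 -0.    1.58  1.94]
-1 320 (-60, 60) [-0.28 -0.01  1.57 -0.    1.58  2.05]
```

Run:
```python
from h import *
p=np.load("p.npy");m=model(p)[7];R,t=frame(p,1)
jaws.open_jaws()
r.move_l(np.array(r.state()["tool_pos"])+[-20,60,60],vel=200)
r.move_ptp(m+t*95,R)
c=calibration("wrist");im=snapshot("wrist")[:,:,::-1].copy();cv2.imwrite("pics/w3raw.png",im)
np.savez("w3.npz",**{k:np.array(v,float) for k,v in c.items()})
Q=proj(np.r_[model(p)[:8],[m+26*t]],c);print(Q.round(1).tolist(),r.state()["time_s"])
x,y=Q[2].astype(int);x=int(np.clip(x,130,510));y=int(np.clip(y,100,380))
cr=im[y-100:y+100,x-130:x+130];print(x-130,y-100);cv2.imwrite("pics/w3.png",cv2.resize(cr,(780,600),interpolation=cv2.INTER_CUBIC))
```

```text
[[316.7, 195.9], [316.7, 187.2], [316.7, 259.8], [316.8, 178.5], [316.7, 92.3], [416.9, 183.4], [216.5, 183.7], [316.6, 242.2], [316.7, 251.9]] 11.2417
186 159
```

View pics/w3.png

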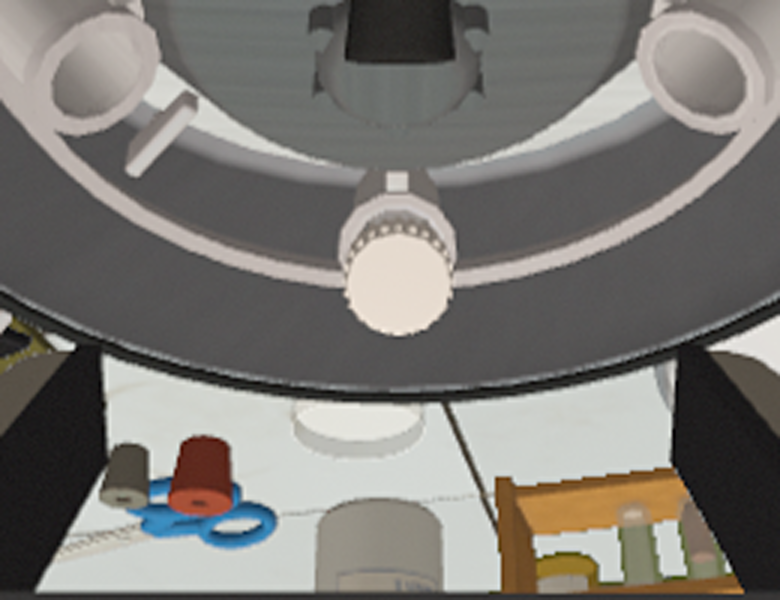

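Cap centre is at crop (398,286), or full-image (318.7,254.3), against a predicted (316.7,259.8). That calls for about +1.3 mm in tool y and +2.5 mm in tool x. I'll descend along the tube axis and check from near before closing.

Run:
```python
from h import *
p=np.load("p.npy");m=model(p)[7];R,t=frame(p,1)
b=m+R@[2.5,1.3,0];np.save("b.npy",b)
r.move_l(b+t*95,vel=60)
print(r.move_l(b+t*15,vel=80,until_force=8),np.round(r.state()["contact_force"],1),r.state()["time_s"])
c=calibration("wrist");im=snapshot("wrist")[:,:,::-1]
print(proj([b+44*t,b],c).round(1).tolist())
cv2.imwrite("pics/w4.png",cv2.resize(im[180:380,186:446],(780,600),interpolation=cv2.INTER_CUBIC))
```

```text
False [ 0.1  0.7 -0.5] 12.6417
[[316.3, 318.7], [316.1, 281.5]]
```

View pics/w4.png

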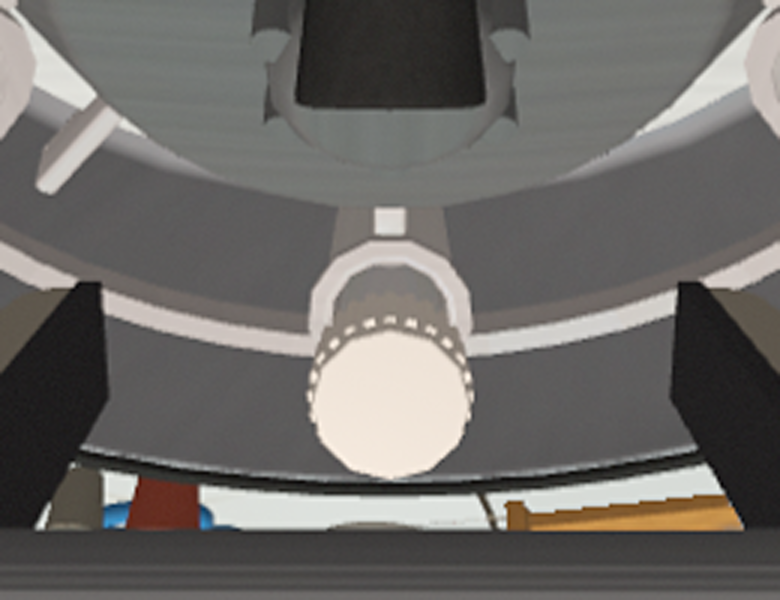

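The cap spans crop columns 308–474, centre 391. The finger edges are at 107 and 671, centre 389, so it's centred within about 0.3 mm. I'll shift a little in x, grip, and draw the tube along the axis.

Run:
```python
from h import *
p=np.load("p.npy");b=np.load("b.npy");R,t=frame(p,1);b=b+R@[1.5,.2,0]
st=lambda:print(np.round(r.state()["tool_pos"],1),np.round(np.array(r.state()["ee_rot"]).T@r.state()["contact_force"],1),round(r.state()["opening"],1),round(r.state()["time_s"],2))
r.move_l(b+t*15,vel=20)
st();jaws.grab();st()
print(r.move_l(b+t*35,vel=25,until_force=15));st()
print(r.move_l(b+t*95,vel=50,until_force=15));st()
c=calibration("wrist");im=snapshot("wrist")[:,:,::-1]
cv2.imwrite("pics/w5.png",im);cv2.imwrite("pics/t5.png",snapshot("top")[:,:,::-1])
```

```text
[579.  -75.2  89.1] [-0.2  0.3 -0.1] 92.0 12.94
[579.  -75.3  89. ] [ 0.5 -0.1 -0.7] 20.9 14.01
False
[569.6 -66.5 104.2] [-0.3  0.3  0.3] 21.1 14.96
False
[541.5 -40.1 149.8] [-0.4  0.6  0.6] 21.3 16.31
```

View pics/w5.png

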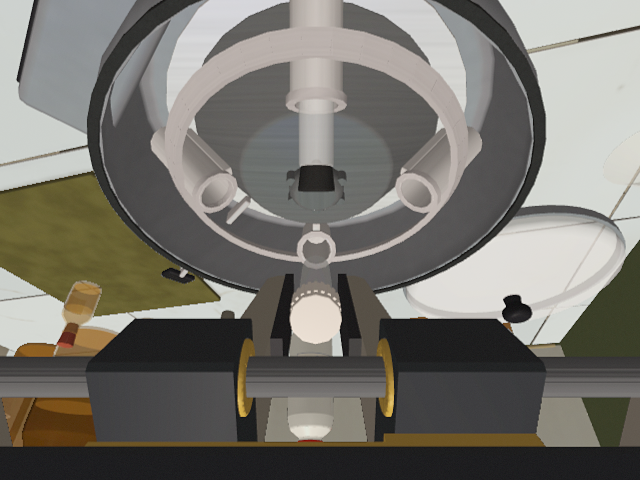

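The sample sleeve at (316,250) is empty and the rotor sleeves are where they were. The balance tube is still seated at (317,180), and the cap is held at (316,318). Now I raise it and turn it upright.

Run:
```python
from h import *
p=np.load("p.npy");R,t=frame(p,1);P=np.array(r.state()["tool_pos"])
r.move_l(P+25*t+[0,0,90],vel=120)
y=R[:,1];z=np.array([0,0,-1.]);V=np.c_[np.cross(y,z),y,z]
g=np.r_[520,-30,330.]
r.move_l(g,V,vel=70)
r.sleep(.3);s=r.state();print(np.round(s["tool_pos"],1),np.round(s["ee_rot"],3).tolist(),round(s["opening"],1),s["time_s"])
for n in("scene","top","wrist"):
    c=calibration(n);q=proj([g+[0,0,-76],g+[0,0,28]],c);print(n,q.round(1).tolist())
    cv2.imwrite(f"pics/{n}6.png",snapshot(n)[:,:,::-1])
a=cv2.imread("pics/scene6.png");x,y=proj([g],calibration("scene"))[0].astype(int);A=cv2.resize(a[y-40:y+160,x-67:x+66],(400,600))
b=cv2.imread("pics/wrist6.png");B=cv2.resize(b[140:440,220:420],(400,600));print(x-67,y-40)
cv2.imwrite("pics/c6.png",np.hstack([A,B]))
```

```text
[519.8 -29.7 330. ] [[-0.727, 0.687, 0.0], [0.687, 0.727, -0.0], [-0.0, 0.0, -1.0]] 20.7 18.95
scene [[254.1, 209.7], [249.3, 171.1]]
top [[259.1, 167.9], [248.7, 142.3]]
wrist [[316.2, 250.8], [316.7, 318.2]]
183 141
```

View pics/c6.png

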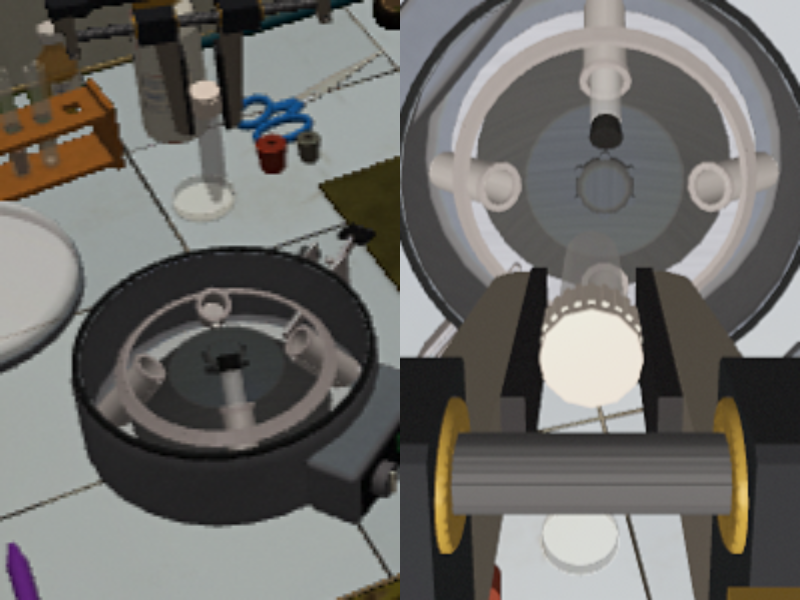

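The cap and tube in the scene view match a vertical tube: observed (250.5,171.7) to (255,208.7), predicted (249.3,171.1) to (254.1,209.7). The wrist view hints at a tilt of about 2° in tool x. I'll enlarge that together with the lever.

Run:
```python
from h import *
w=cv2.imread("pics/wrist6.png")[235:345,275:350];A=cv2.resize(w,None,fx=5.4,fy=5.4,interpolation=cv2.INTER_CUBIC)
s=cv2.imread("pics/scene6.png")[195:255,265:315];B=cv2.resize(s,(390,594),interpolation=cv2.INTER_CUBIC)
cv2.imwrite("pics/c7.png",cv2.convertScaleAbs(np.hstack([A[:594],B[:594]]),alpha=1.3))
c=calibration("wrist");g=np.array(r.state()["tool_pos"]);X=np.array(r.state()["ee_rot"])[:,0]
for d in(0,-2,-4,-6):print(d,((proj([g+[0,0,-76]+d*X+r_*X for r_ in(4,)]+[g+[0,0,-60]+d*X+8.5*X],c)-[275,235])*5.4).round(0).tolist())
p=np.load("p.npy");o=np.r_[u(p[2]-np.pi/2),0]
c=calibration("scene");P=model(p)[8];print(((proj([P,P+8*o-[0,0,24]],c)-[265,195])*[7.8,9.9]).round().tolist())
```

```text
0 [[223.0, 53.0], [223.0, 50.0]]
-2 [[223.0, 69.0], [223.0, 67.0]]
-4 [[223.0, 84.0], [223.0, 83.0]]
-6 [[223.0, 99.0], [223.0, 100.0]]
[[263.0, 173.0], [278.0, 224.0]]
```

View pics/c7.png

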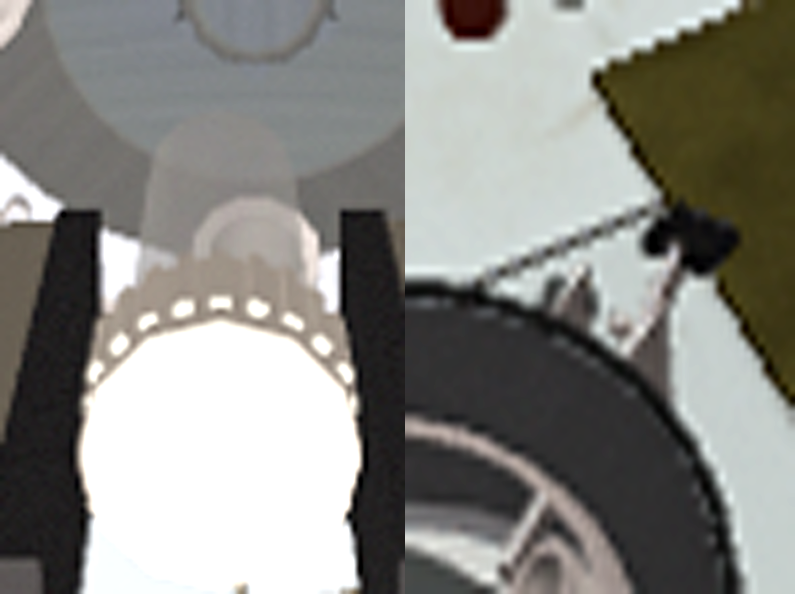

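The lever pad is at crop (285,235), against (278,224) predicted down and (263,173) up, so the brake is still on. The tube bottom edge at crop y≈112 is about 5–6 mm off towards -x, and the shortened scene view agrees in sign, so the tube tilts about 3° in the grip. I'll correct that, check, and hand in.

Run:
```python
from h import *
s=r.state();g=np.array(s["tool_pos"]);V=np.array(s["ee_rot"]);X=V[:,0]
D=cv2.Rodrigues(np.cross(X,[0,0,1.])*np.radians(3))[0]
print((D@([0,0,1]+np.tan(np.radians(3))*X)).round(3))
r.move_l(g,D@V,vel=20);r.sleep(1)
a=snapshot("scene");t=snapshot("top");s=r.state()
cv2.imwrite("pics/end.png",np.hstack([cv2.resize(a[150:270,190:330],(467,400)),cv2.resize(t[130:270,205:390],(333,400))])[:,:,::-1])
print(np.round(s["tool_pos"],1),round(s["opening"],1),s["time_s"],np.abs(s["joint_velocities"]).max())
```

```text
[-0.     0.     1.001]
[519.9 -29.9 330. ] 21.3 20.45 0.0011264711111220892
```

View pics/end.png

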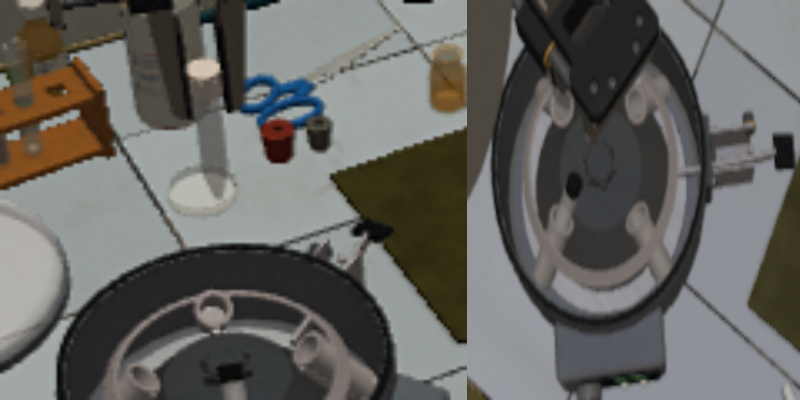

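The tube hangs upright in the jaws, with the cap at (203,70) and the bottom at about (215,190). The balance tube is seated at (573,185), and the lever is down.

```bash
python3 -c "
from plant import workorder;workorder.finish_job()"
```

```text
the job is handed in; nothing more can be done
```

The job is handed in at about 20.5 s of the 48 s limit, with the brake on and the sample tube held upright in the gripper; no verdict was reported.

- **Brake:** I pressed the lever with the shut fingers down to z = 39 mm. The last wrist and scene pictures both show the pad in its latched position.
- **Sample tube:** I gripped the white ribbed cap along the slanted axis, centred within about 0.3 mm. Forces on the tool stayed below 1 N at the checks while drawing it out. The pictures show no visible rotor movement, and the balance tube is still in its sleeve.
- **Final hold:** The tube is still, with its bottom at about z = 254 mm.
- **Upright angle:** The tube sat roughly 3° off in the grip, so I tilted the tool to correct it. Two rough cues agreed on the direction but not closely on the size: about 3.5° from the wrist view and 2–3° from the scene view. It may be 1° or so off vertical.
- **Other items:** I did not measure the bottle, jar and pen afterwards. The arm's path passed above them and no contact showed.

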